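# Release the cam lock and clamp a brass tile in the jig

### The job

Close the clamp jig on the brass tile. First, while the slide is still back, push the cam's lever round with your fingertips until the cam's low point faces the slide's follower arm (the lever then points straight towards the fence, along the slide's travel); then push the slide forward by its upright tab until it has driven the tile fully home against the fence. Only push: lift nothing, do not touch the tile with the fingers, and leave the loose things on and around the jig where they are.

Things in the scene. Friction and masses are not known exactly. Their poses are not given: they have to be found in the camera images.
- jig: fixed plywood jig board 260 x 260 x 18 mm, lying flat; origin at the centre of its underside. x: forward, the slide's travel towards the fence, roughly away from the robot; y left; z up. In this frame (mm): slide, tile and nest lie along y = -55; the fence's near face is at x = 100; the cam pivot is at (20, 35). Nest side rails: 10 mm high, 62 mm apart, x = 5 to the fence.
- cam (a joint): cam angle (rad), counter-clockwise seen from above = direction of its lever from the jig's +x. 0: low point faces the follower arm, lever points to the fence end; near pi: high point faces the arm, slide blocked. Starts 1.4 to 2.7 (lever to the left or back left), so turn it clockwise over the jig's left side. No stop at 0 (runs 0.7 past); stays where left; about 3 N at the knob.
- cam_pivot (a point): fixed point on the cam's vertical pivot axis, 50 mm above the table. The cam is a steel disc, radius 25 mm, 20 to 38 mm above the table, its centre 15 mm off the pivot on the lever's side; hub top 54 mm. Within about 0.6 rad of the low point it lets the slide go home.
- cam_knob (a point): centre of the top of the upright black round knob at the end of the cam's lever: knob 18 mm across, from 50 to 92 mm above the table, 70 mm from the pivot axis. The lever is a flat bar 14 mm wide, from 40 to 50 mm above the table; hub top 54 mm.
- follower (a joint): travel (m) of the aluminium slide along the jig's +x; starts 0 to 0.012 (back). Cam high: stopped at about 0.023. At about 0.050 it has pressed the tile on the fence. Takes 2 N to move (a few N with the tile), stays where left. A flat follower arm reaches left behind the cam (22 to 36 mm above the table); a nose 44 mm wide pushes the tile.
- tab (a point): point on the flat rear face (facing the robot) of the slide's upright tab, centred across its width, 60 mm above the table. The tab is 50 mm wide, 12 mm thick, from 20 to 82 mm above the table; push here along the jig's +x.
- tile: loose square perforated brass tile, 56 x 56 x 6 mm, about 110 g, lying flat on the jig board in the nest between slide and fence, 18 to 30 mm short of the fence; origin at the centre of its underside, 18 mm above the table. Home = its centre 28 mm from the fence face.
- fence (a point): middle of the near face of the fence, a steel bar 78 mm wide and 22 mm high above the board, at the height of the tile; axes as the jig's
- mug: green enamel mug; bystander, origin at the centre of its underside
- driver: wood-handled screwdriver, 190 mm, lying; bystander
- tile_stack: stack of four brass tiles 56 x 56 mm, 24 mm high; bystander, origin at the centre of its underside
- dish: white dish, 76 mm across, 28 mm high; bystander, origin at the centre of its underside
- sanding_block: cork sanding block 40 x 90 x 25 mm; bystander, origin at the centre of its underside
- weight: small brass weight, 30 mm across, 34 mm high, standing on the near left corner of the jig board; bystander, origin at the centre of its underside
- spacer: steel spacer 18 mm across, 18 mm high, standing on the jig board between the cam and the fence; bystander, origin at the centre of its underside

How it is judged (in metres and radians):
On the way, in this order (a step that is already met when the one before it is completed fails the run):
1. the cam is turned to its low point while the slide is still back (value of joint cam between -0.35 and 0.35 rad and value of joint follower below 0.025 m), for 0.2 s.
2. the slide is pushed forward and the tile is home against the fence (value of joint follower above 0.046 m and x of tile in the frame of fence between -0.032 and -0.024 m and value of joint cam between -0.35 and 0.35 rad), for 0.2 s.
At the end, for the whole second after the job is handed in: The cam stays within 0.35 rad of its low point, the slide is at least 46 mm forward, and the tile lies flat and at rest within 4 mm of the fence (all of step 2 and height (world z) of tile below 0.026 m and angle between tile's own z axis and vertical below 0.1 rad and linear speed of tile below 0.02 m/s); the robot touches nothing.
It fails at once if the tile is touched by the fingers (contact force between the fingers and tile above 0.5 N).
It fails at once if the tile is lifted out of the nest (height (world z) of tile above 0.033 m).
It fails at once if a bystander is displaced by more than 25 mm or lifted (distance of any of mug, driver, tile_stack, dish, sanding_block, weight, spacer from where it was at the start of the episode above 0.025 m).
It also fails if it takes over 48 s, if anything falls off the work surface, if the arm or the gripper's body presses on something with over 40 N, if the wrist force passes 120 N, or if a joint passes its speed limit or range.

### The arm

A 6-joint arm with a two-finger parallel gripper is mounted at the origin on the work surface. World frame = base frame: x ahead of the robot, y to its left, z up, the work surface at z = 0. Lengths are in mm, angles in rad, forces in N, time in s.
With the tool pointing down it reaches from about 275 to 825 mm from the base axis. Payload 5.2 kg.
Tool frame: the origin (TCP) lies at the very end of the fingers, on their centre line; the grasp point (between the pads) lies 19 mm behind it; z points along the fingers, y is the line along which they close (so a half turn about z gives the same grasp; the last joint's range is limited). The gripper opens to 93 mm and grips with 3 to 60 N. Pads are 15 mm wide; open, the fingers measure 128 mm over their backs; the gripper's body (75 mm by 188 mm) begins 65 mm behind the grasp point.
Start: joints at [-0.203, 0.259, 1.535, -0, 1.348, -0.203], TCP at [550.004, 0.023, 187.153] pointing down, gripper open.
Joint ranges: [-3.14, 3.14], [-0.91, 2.08], [0.19, 2.58], [-1.22, 4.36], [0.22, 2.71], [-3.12, 3.12]. Speed limits (rad/s): [2.57, 2.57, 3.14, 3.14, 3.14, 3.14].

### API

Orientations are given as [roll, pitch, yaw] about the fixed x, y, z axes, in that order (R = Rz(yaw) Ry(pitch) Rx(roll)).
In Python, from bench import robot gives the robot as it stands. The module is installed in compiled form; this text tells all that it offers. Calls block until the motion is done:
- robot.move_ptp(position, orientation): joint-space move of the TCP to a pose.
- robot.move_linear(position, ori=None, speed=150, f_stop=None): straight line of the TCP; ori=None keeps the orientation; speed is the mean speed in mm/s. With f_stop (N) it stops when the force on the tool has changed by that much, and returns True; else False.
- robot.move_j(angles): joint-space move.
- robot.move_gripper(opening): opening from 0.0 (shut) to 1.0 (fully open); the grip force is fixed at half the most; returns when the fingers have stopped.
- robot.sleep(seconds).
- robot.inverse_kinematics(position, orientation): joint angles nearest the present ones, or None.
- robot.get_image(name): name is "scene" or "side" or "wrist"; returns a dict with "img" (400x640x3 uint8, blue, green, red), "fovy" (degrees; the focal length in pixels is half the picture's height over the tangent of half this angle, whatever the lens; pixels are square), "cx", "cy" (the principal point, pixels), "eye" and "orientation" of the camera in the world. Camera axes: x right, y down, z forward; pixel columns grow to the right and rows downward; lengths in mm; the calibration is good to about 2 mm. A picture is of the moment at which its call begins. There is no depth.
A pose or a line that the arm cannot do raises robot.MotionError and nothing moves.
- robot.hand_in(): hands the job in; it is judged then, once.
Readings, each from a call of its own:
- robot.current_t(): time.
- robot.current_qpos(): joint angles.
- robot.current_joint_vel(): joint speeds.
- robot.current_joint_efforts(): joint torques, N m.
- robot.current_tcp_pos(): TCP position.
- robot.current_eef_rot(): TCP orientation.
- robot.current_contact_force(): force on the tool from outside, world axes, zero at the start.
- robot.current_ft_torque(): the same for the moment, N m.
- robot.current_gripper_width(): opening from 0.0 (shut) to 1.0 (fully open).
- robot.current_finger_force(): force on a finger pad.
Only numpy, scipy, OpenCV 4.12 (cv2) and the standard library are available. Lean on these libraries where they do the work, as an engineer would, in place of code of your own. Each camera call takes 0.05 s, during which the arm holds its last target. There are 200 camera calls.

## Working session

There is one attempt and no reset: what is moved stays moved. The work goes in short steps, each a Python script; the robot and the scene stay as the last script left them, time stands still between calls to the robot, and variables do not carry over. Pictures are saved under pics/ and viewed, at most 12 in all, crops included, and the job is handed in when it is done.

```bash
mkdir -p pics; cat > h.py <<'E'
import numpy as np, cv2
from scipy.spatial.transform import Rotation as R
from bench import robot
def grab(n,fn=None):
    d=robot.get_image(n)
    if fn: cv2.imwrite('pics/'+fn,d['img'])
    return d
def rot(d):
    o=np.array(d['orientation'],float)
    return o if o.shape==(3,3) else R.from_euler('xyz',o).as_matrix()
def ray(d,u,v):
    f=d['img'].shape[0]/2/np.tan(np.radians(d['fovy'])/2)
    return rot(d)@np.array([(u-d['cx'])/f,(v-d['cy'])/f,1])
def onz(d,u,v,z):
    r=ray(d,u,v);e=np.array(d['eye']);return e+r*(z-e[2])/r[2]
def proj(d,p):
    f=d['img'].shape[0]/2/np.tan(np.radians(d['fovy'])/2)
    c=rot(d).T@(np.array(p)-d['eye']);return c[0]/c[2]*f+d['cx'],c[1]/c[2]*f+d['cy']
E
python3 - <<'E'
from h import *
for n in('scene','side','wrist'):
    d=grab(n,n+'0.png');print(n,d['fovy'],d['cx'],d['cy'],d['eye'],d['orientation'])
print(robot.current_eef_rot(),robot.current_t())
E
```

```text
scene 44.96225611752643 316.4972577206463 196.0373611420361 [1257.73984562  -43.32917947  925.96610329] [-2.47750526  0.01075998  1.47921317]
side 45.62349534486678 314.45845151297357 199.11913811343294 [460.43092494 676.46849462 787.82773848] [-2.37938237  0.00757622 -2.92724213]
wrist 70.59158508846212 320.01521070019004 195.51816789836352 [549.79918151  77.56619585 383.82118445] [ 2.86219881e+00  2.58272706e-03 -1.29015129e-04]
[-3.14018268e+00 -2.72611226e-04  1.57084193e+00] 0.15
```

View pics/scene0.png

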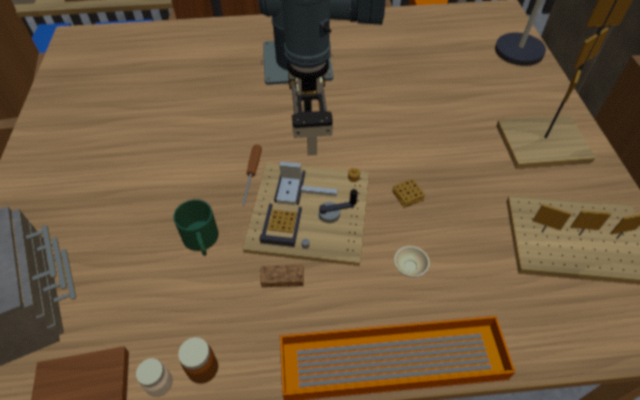

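View pics/wrist0.png

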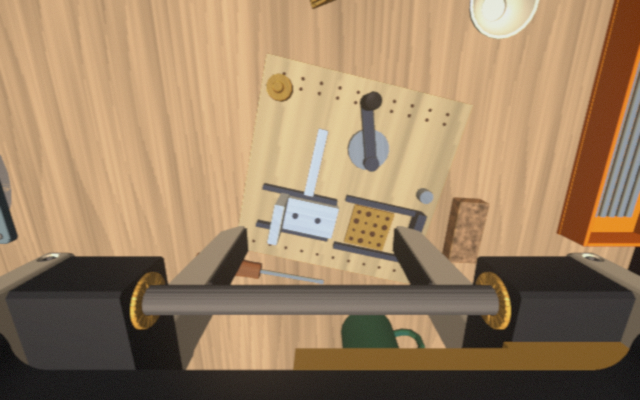

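View pics/side0.png

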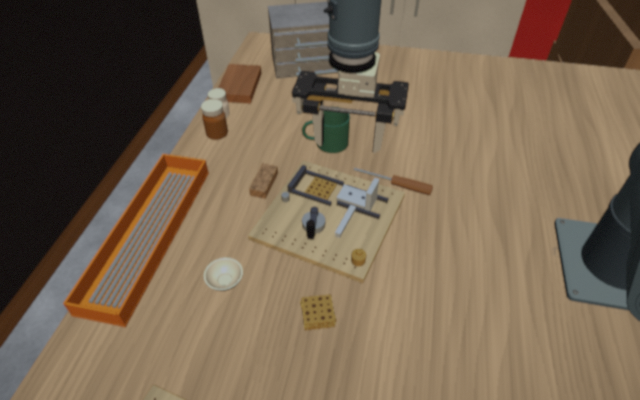

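The wrist view shows the whole jig. Its corners are near (268,55) and (470,103), the hub at (371,163), the knob top at (371,100), the tab at (275,225) and the spacer at (425,196). The lever points left, about 1.8 rad. I'll enlarge this view to get better pixel positions.

```bash
python3 - <<'E'
from h import *
im=cv2.imread('pics/wrist0.png')[45:295,230:490]
cv2.imwrite('pics/crop.png',cv2.resize(cv2.convertScaleAbs(im,alpha=1.4,beta=15),None,fx=2.4,fy=2.4,interpolation=cv2.INTER_CUBIC)) # 624x600
d=grab('wrist')
P=lambda u,v,z:onz(d,u,v,z)[:2].round(1)
print('corners',P(268,55,18),P(470,103,18),'hub',P(371,163,54),'knob',P(371,100,92),'weight',P(279,86,52),'spacer',P(425,195,36))
E
```

```text
corners [487.6 145. ] [733.5  91.1] hub [609.   22.7] knob [599.1  91.2] weight [503.9 107.7] spacer [683.3 -21.5]
```

View pics/crop.png

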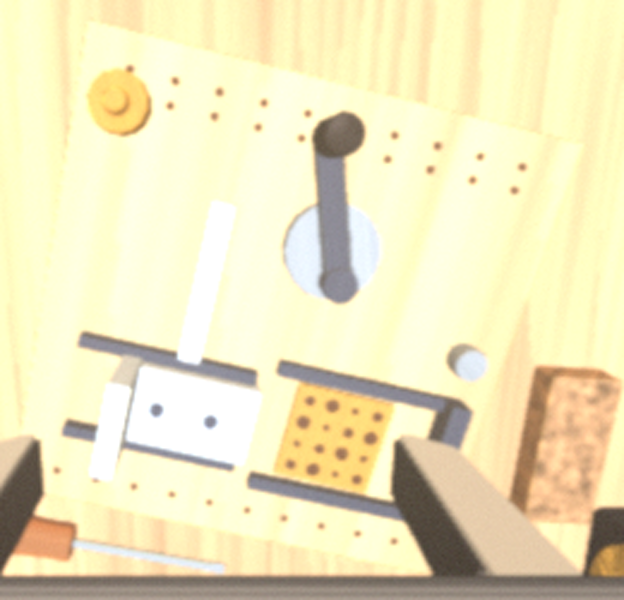

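```bash
python3 - <<'E'
from h import *
d=grab('wrist')
C=lambda u,v,z:onz(d,230+(u+.5)/2.4-.5,45+(v+.5)/2.4-.5,z)[:2]
A,B=C(88,22,18),C(580,145,18)
print('edge',np.linalg.norm(B-A)); 
hub=C(339,284,54);knob=C(344,131,92);tab=C(103,432,82)
# holes row / rails for yaw
r1,r2=C(280,362,28),C(440,402,28)
y1=np.arctan2(*(B-A)[::-1]);y2=np.arctan2(*(r2-r1)[::-1]);yaw=y1
print('yaw',y1,y2)
x=np.array([np.cos(yaw),np.sin(yaw)]);y=np.array([-x[1],x[0]])
M=np.c_[x,y]
o=A-M@[-130,130]; o2=hub-M@[20,35]
print('origin',o,o2,'hub',hub,'knob',knob,np.linalg.norm(knob-hub))
loc=lambda p:(M.T@(p-o2)).round(1)
k=loc(knob)-[20,35];print('cam',np.arctan2(k[1],k[0]))
for n,p in dict(A=A,B=B,knob=knob,tab=tab,spacer=C(467,358,36),weight=C(114,100,52),rail=r1,tilenear=C(300,385,24),fence=C(445,405,40)).items():print(n,loc(p),p.round(1))
E
```

```text
edge 256.44954599832676
yaw -0.2265995165511044 -0.252455946859235
origin [583.36193255  -9.70581811] [581.74700585  -7.01897611] hub [609.09901045  22.59297831] knob [601.20158565  91.7979301 ] 69.6541073510725
cam 1.9102481642393958
A [-127.8  127.7] [485.9 146.2]
B [128.6 127.7] [735.8  88.6]
knob [ -3.2 100.7] [601.2  91.8]
tab [-76.3 -55.5] [494.9 -44. ]
spacer [101.1   9.9] [682.5 -20.1]
weight [-103.3   93.4] [502.1 107.3]
rail [  5.8 -16.7] [583.7 -24.7]
tilenear [ 20.7 -28.2] [595.6 -39.1]
fence [ 96.3 -17. ] [671.8 -45.2]
```

```bash
python3 - <<'E'
from h import *
pv=np.array([609.1,22.6]);yaw=-0.23
def pose(c,z):
    a=c+yaw; return [*(pv+70*np.array([np.cos(a),np.sin(a)])),z],[np.pi,0,a]
robot.move_gripper(0.4)
robot.move_ptp(*pose(1.91,150))
print(robot.move_linear(pose(1.91,60)[0],speed=60,f_stop=8),robot.current_tcp_pos())
robot.move_gripper(0.28)
print(robot.current_gripper_width(),robot.current_contact_force(),robot.current_t())
for c in np.linspace(1.91,-0.06,10)[1:]:
    p,o=pose(c,60); s=robot.move_linear(p,o,speed=60,f_stop=30)
    print(round(c,2),s,np.round(robot.current_contact_force(),1))
    if s: break
robot.move_gripper(0.4)
p=robot.current_tcp_pos();robot.move_linear([p[0],p[1],150],speed=120)
p=pv+np.array([-130,0]);
robot.move_ptp([480,-20,187],[np.pi,0,np.pi/2])
grab('wrist','w2.png');grab('scene','s2.png');print(robot.current_t(),robot.current_qpos())
E
```

```text
False [601.80677637  92.17391113  60.47323283]
0.27845435901767285 [-0.90865646  0.12566717 -0.24878754] 3.8917
1.69 False [-0.4 -0.3  0.2]
1.47 False [-0.4  1.5 -0.6]
1.25 False [-0.8  1.3  0. ]
1.03 False [-0.2  0.7 -0.4]
0.82 False [0.7 0.3 0.4]
0.6 False [ 0.1  1.2 -0.6]
0.38 False [ 0.  -1.9  4. ]
0.16 False [ 0.4 -0.5  6.1]
-0.06 False [-0.8  0.1  5.5]
10.7333 [-2.74269355e-01  1.33326865e-01  1.69367599e+00  1.86123145e-05
  1.31478129e+00 -2.73918796e-01]
```

View pics/w2.png

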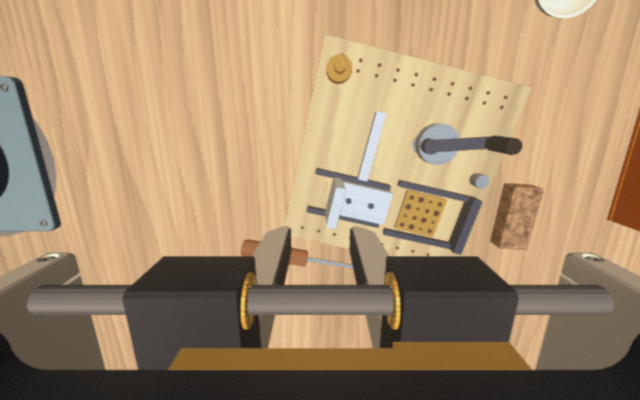

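The lever at (428,146) to (513,147) now points towards the fence end. The spacer (480,181) and weight (339,68) look undisturbed. I'll compute the angle and the tab position.

```bash
python3 - <<'E'
from h import *
d=grab('wrist')
yaw=-0.23;x=np.array([np.cos(yaw),np.sin(yaw)]);M=np.c_[x,[-x[1],x[0]]];o=np.array([609.1,22.6])-M@[20,35]
P=lambda u,v,z:onz(d,u,v,z)[:2]
loc=lambda p:(M.T@(p-o)).round(1)
h,k=P(428,146,54),P(513,147,92);v=loc(k)-loc(h)
print('cam',np.arctan2(v[1],v[0]),np.hypot(*v),loc(h),loc(k))
print('tab',loc(P(331,207,82)),'spacer',loc(P(480,180,36)),'A',loc(P(327,37,18)),'B',loc(P(530,86,18)))
c=d['img'][170:260,280:500]
cv2.imwrite('pics/c2.png',cv2.resize(c,None,fx=3.5,fy=3.5,interpolation=cv2.INTER_CUBIC))
E
```

```text
cam 0.27094685033842053 72.85801259985068 [16.  33.7] [86.2 53.2]
tab [-78.8 -55.3] spacer [100.9   7.9] A [-125.5  125.5] B [126.7 129.6]
```

View pics/c2.png

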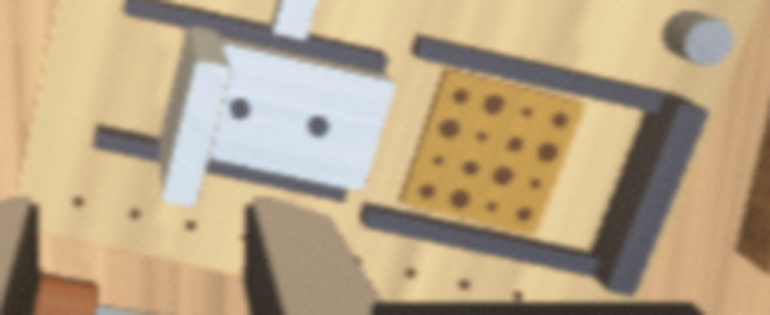

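The lever reads about 0.25 rad. That's inside the tolerance but not centred, so I'll nudge it again before pushing the slide.

```bash
python3 - <<'E'
from h import *
pv=np.array([609.1,22.6]);yaw=-0.23
def pose(c,z):
    a=c+yaw; return [*(pv+70*np.array([np.cos(a),np.sin(a)])),z],[np.pi,0,a]
robot.move_ptp(*pose(0.26,130))
print(robot.move_linear(pose(0.26,62)[0],speed=80,f_stop=8),robot.current_tcp_pos(),robot.current_contact_force())
robot.move_gripper(0.26)
for c in (.13,0,-.06):
    p,o=pose(c,62); print(robot.move_linear(p,o,speed=50,f_stop=30),np.round(np.array(p)-robot.current_tcp_pos(),1),robot.current_gripper_width(),robot.current_contact_force())
grab('wrist','w3a.png');grab('side','s3a.png')
robot.move_gripper(0.4)
robot.move_linear(pose(-.06,150)[0],speed=120)
robot.move_gripper(0)
robot.move_ptp([480,-20,187],[np.pi,0,np.pi/2])
w=grab('wrist')['img'];print(robot.current_t())
a=cv2.imread('pics/w3a.png')
cv2.imwrite('pics/w3.png',np.vstack([w[20:270,250:590],a[20:270,150:490]]))
E
```

```text
False [679.60903555  24.6358099   62.60406977] [ 0.10640301 -0.01640971 -0.41893906]
False [0.  0.1 0. ] 0.25649785856268004 [-0.73704776 -0.08315702 -0.5348468 ]
False [-0.  -0.2 -0. ] 0.25849034240504215 [ 0.31874274  0.38374276 -0.75851678]
False [-0.  -0.3 -0. ] 0.258212142945953 [0.89841953 0.10922025 0.27657789]
18.65
```

View pics/w3.png

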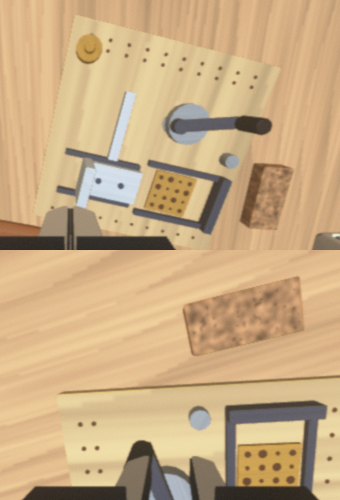

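The lever hasn't moved: it still runs level in the image at about 0.25 rad. I need a closer look at how the fingers sat around the knob.

```bash
python3 - <<'E'
from h import *
a=cv2.imread('pics/w3a.png')[140:290,210:430];s=cv2.imread('pics/s3a.png')[110:270,230:430]
r=lambda i:cv2.resize(cv2.convertScaleAbs(i,alpha=1.6,beta=25),(400,int(400*i.shape[0]/i.shape[1])),interpolation=cv2.INTER_CUBIC)
a,s=r(a),r(s);h=max(len(a),len(s));f=lambda i:np.vstack([i,np.zeros((h-len(i),400,3),np.uint8)])
cv2.imwrite('pics/z.png',np.hstack([f(a),f(s)]))
d=grab('side')
pv=np.array([609.1,22.6])
for c in(0,.13,.26):
  q=c-.23;print(c,proj(d,[*(pv+70*np.array([np.cos(q),np.sin(q)])),92]))
E
```

```text
0 (np.float64(283.5868705221028), np.float64(186.63134745906797))
0.13 (np.float64(281.772837017791), np.float64(189.52553551195555))
0.26 (np.float64(280.47561168765617), np.float64(192.57835955367136))
```

View pics/z.png

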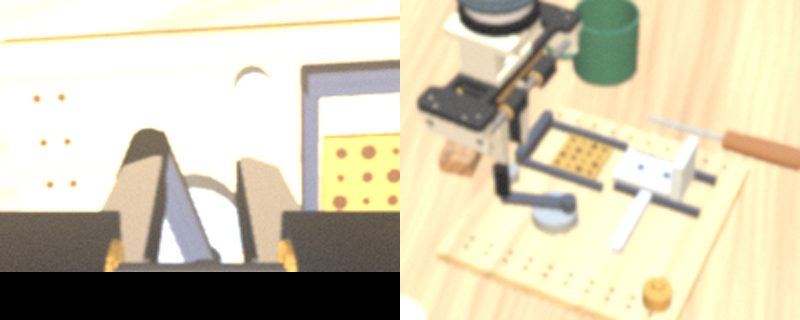

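Both views suggest the fingertips end about 30 mm above the reported TCP. They rode over the knob's top, which matches the upward 4–6 N seen late in the first pass. I'll test this by touching a bare patch of table.

```bash
python3 - <<'E'
from h import *
robot.move_ptp([390,-10,40],[np.pi,0,-0.23])
robot.move_linear([390,-10,6],speed=80,f_stop=5)
try: print(robot.move_linear([390,-10,-45],speed=25,f_stop=4))
except robot.MotionError as e: print(e)
print(robot.current_tcp_pos(),robot.current_contact_force(),robot.current_t())
p=robot.current_tcp_pos();robot.move_linear([p[0],p[1],80],speed=200);print(robot.current_t())
E
```

```text
True
[389.98943064  -9.99040333 -31.2273737 ] [-0.27629612 -0.53034329  7.02171065] 22.2
22.9083
```

Confirmed: the fingers end about 31 mm short of the reported TCP. I'll redo the lever push with that correction.

```bash
python3 - <<'E'
from h import *
pv=np.array([609.1,22.6]);yaw=-0.23
def pose(c,z):
    a=c+yaw; return [*(pv+70*np.array([np.cos(a),np.sin(a)])),z-31],[np.pi,0,a]
robot.move_gripper(0.4)
robot.move_ptp(*pose(0.26,125))
print(robot.move_linear(pose(0.26,62)[0],speed=80,f_stop=6),robot.current_tcp_pos(),robot.current_contact_force())
robot.move_gripper(0.27)
for c in (.1,-.06):
    p,o=pose(c,62); print(robot.move_linear(p,o,speed=50,f_stop=20),np.round(robot.current_contact_force(),1))
robot.move_gripper(0.4)
robot.move_linear(pose(-.06,125)[0],speed=150)
robot.move_gripper(0)
x=np.array([np.cos(yaw),np.sin(yaw)]);M=np.c_[x,[-x[1],x[0]]];o=pv-M@[20,35]
robot.move_ptp([*(o+M@[-115,-55]),110],[np.pi,0,yaw])
d=grab('wrist','w4.png');grab('side','s4.png');print(robot.current_t())
print('hub',proj(d,[*pv,54]))
for c in(0,.26):q=c+yaw;print('knob',c,proj(d,[*(pv+70*np.array([np.cos(q),np.sin(q)])),92]))
s=robot.get_image('side')
for c in(0,.26):q=c+yaw;print('side knob',c,proj(s,[*(pv+70*np.array([np.cos(q),np.sin(q)])),92]))
E
python3 -c "
import cv2,numpy as np
a=cv2.imread('pics/w4.png');s=cv2.resize(cv2.imread('pics/s4.png')[130:290,230:430],(500,400))
cv2.imwrite('pics/v4.png',cv2.resize(np.hstack([a,s]),(800,281)))"
```

```text
False [679.58726964  24.67359451  31.44554397] [ 0.24727304 -0.11943519 -0.36436171]
False [-0.6  0.4  0.1]
False [ 0.2 -0.5  0. ]
29.7417
hub (np.float64(209.58507110313073), np.float64(41.50651737158202))
knob 0 (np.float64(173.9895499840228), np.float64(-100.96682275959245))
knob 0.26 (np.float64(145.26227352373292), np.float64(-96.17669138925305))
side knob 0 (np.float64(283.5868705221028), np.float64(186.63134745906797))
side knob 0.26 (np.float64(280.47561168765617), np.float64(192.57835955367136))
```

View pics/v4.png

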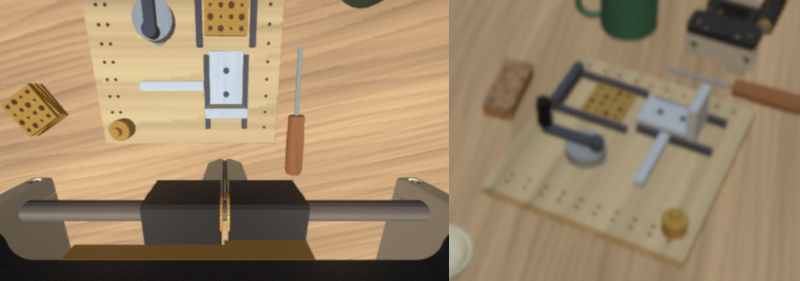

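The side view puts the knob top at about (284.6,187), which is cam ≈ 0. The fingers are lined up behind the tab, so I'll push the slide.

```bash
python3 - <<'E'
from h import *
pv=np.array([609.1,22.6]);yaw=-0.23
x=np.array([np.cos(yaw),np.sin(yaw)]);M=np.c_[x,[-x[1],x[0]]];o=pv-M@[20,35]
L=lambda lx,z:[*(o+M@[lx,-55]),z-31]
lx=lambda:(M.T@(robot.current_tcp_pos()[:2]-o)).round(1)
print(robot.move_linear(L(-115,52),speed=100,f_stop=6),robot.current_tcp_pos())
robot.move_linear(L(-92,52),speed=60,f_stop=6)
for k in range(3):
    s=robot.move_linear(L(-22,52),speed=30,f_stop=18);print(s,lx(),robot.current_contact_force().round(1),robot.current_t())
    if s and lx()[0]>-50: break
p=robot.current_tcp_pos()
robot.move_linear([*(p[:2]-30*x),p[2]],speed=100)
robot.move_linear(L(-115,120),speed=150)
d=grab('wrist','w5.png');grab('side','s5.png');print(robot.current_t())
E
python3 -c "
import cv2,numpy as np
a=cv2.imread('pics/w5.png');s=cv2.resize(cv2.imread('pics/s5.png')[130:290,230:430],(500,400))
cv2.imwrite('pics/v5.png',cv2.resize(np.hstack([a[:,80:480],s]),(800,356)))"
```

```text
False [457.65177889 -34.39715043  21.42144847]
True [-43.5 -54.8] [0.  0.5 0.5] 32.9417
34.1583
```

View pics/v5.png

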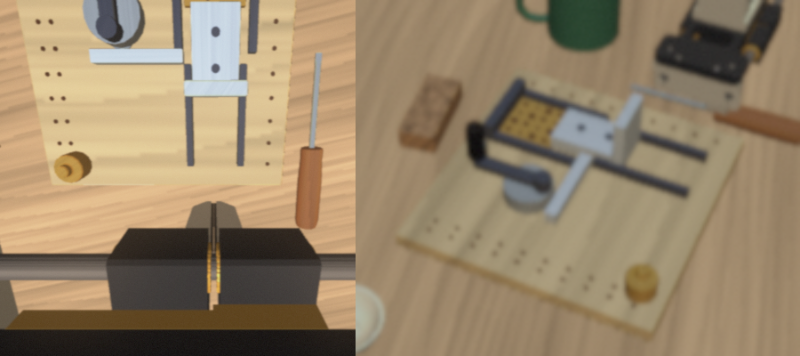

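The tile appears to be against the fence and the lever is unchanged. To be sure, I'll push once more, harder, and see whether the stop position changes.

```bash
python3 - <<'E'
from h import *
pv=np.array([609.1,22.6]);yaw=-0.23
x=np.array([np.cos(yaw),np.sin(yaw)]);M=np.c_[x,[-x[1],x[0]]];o=pv-M@[20,35]
L=lambda lx,z:[*(o+M@[lx,-55]),z-31]
lx=lambda:(M.T@(robot.current_tcp_pos()[:2]-o)).round(1)
robot.move_linear(L(-75,52),speed=150,f_stop=10)
s=robot.move_linear(L(-25,52),speed=25,f_stop=30);print(s,lx(),robot.current_t())
robot.move_linear(L(-75,52),speed=100)
robot.move_linear(L(-75,150),speed=150)
robot.move_ptp([500,-25,200],[np.pi,0,np.pi/2])
d=grab('wrist','w6.png');print(robot.current_t())
for n,p in dict(fence=[100,-55,24],tilenear=[44,-55,24],tab=[-36,-55,82]).items():print(n,proj(d,[*(o+M@p[:2]),p[2]]))
c=d['img'][60:280,240:540];cv2.imwrite('pics/v6.png',cv2.resize(c,(780,572),interpolation=cv2.INTER_CUBIC))
E
```

```text
True [-44.6 -54.9] 36.2333
39.0833
fence (np.float64(439.58291804252235), np.float64(215.2251043505137))
tilenear (np.float64(401.31600492449144), np.float64(206.56885698678113))
tab (np.float64(349.6662786484146), np.float64(207.3101119015687))
```

View pics/v6.png

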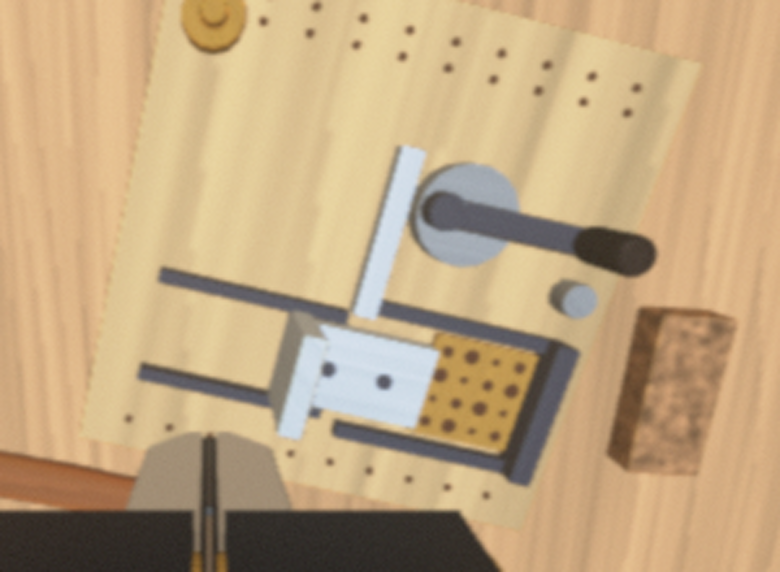

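The view shows the tile flush against the fence, with its near edge at about (404.6,208) against a predicted home of (401,207). The lever runs parallel to the rails, the bystanders are in place and the robot is clear.

```bash
python3 -c "
from bench import robot
print(robot.hand_in(),robot.current_t())"
```

```text
the job is handed in; nothing more can be done
the job is handed in; nothing more can be done
```

I handed the job in before the 48 s limit: by the last camera view the cam is at its low point, the slide is forward, the tile is flush against the fence, and the bystanders in view look unmoved. No verdict came back. The first lever push stopped about 0.25 rad short because the fingers end about 31 mm short of the reported TCP; I corrected for that and pushed the lever to about 0 before moving the slide.

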